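Tee fitting from its peg to the V-cradle

ROBOT

A 6-joint arm with a two-finger parallel gripper is mounted at the origin on the work surface. World frame = base frame: x ahead of the robot, y to its left, z up, the work surface at z = 0. Lengths are in m, angles in rad, forces in N, time in s.
With the tool pointing down it reaches from about 0.35 to 0.975 m from the base axis. Payload 7.1 kg.
Tool frame: the origin (TCP) lies between the finger pads; the fingertips stand 17 mm ahead of it and the grasp point (between the pads) lies 2 mm behind it; z points along the fingers, y is the line along which they close (so a half turn about z gives the same grasp; the last joint's range is limited). The gripper opens to 88 mm and grips with 3 to 60 N. Pads are 20 mm wide; open, the fingers measure 115 mm over their backs; the gripper's body (75 mm by 178 mm) begins 61 mm behind the grasp point.
Start: joints at [-1.209, 0.423, 1.63, -0, 1.089, -0.019], TCP at [0.232, -0.58, 0.24] pointing down, gripper open.
Joint ranges: [-3, 3], [-0.9, 2.11], [0.09, 2.58], [-1.31, 4.45], [0.11, 2.69], [-2.54, 2.54]. Speed limits (rad/s): [2.39, 2.39, 3.01, 3.14, 3.14, 3.14].

INTERFACE

Orientations are given as a 3x3 rotation matrix whose columns are the frame's x, y, z axes.
In Python, from cell import get_obs, read_camera, sign_off, trace gives the robot as it stands.
- The arm moves only by the tool carry_out, never from a script. Its argument "targets" is one flat list of numbers, 6 for each row, row after row: the shift along the tool's x, y, z in cm, then the turn, a rotation vector about the tool's x, y, z in degrees. In form: [tx, ty, tz, ax, ay, az, tx, ty, tz, ax, ay, az, ...]. A call has 1 to 5 rows; each row shifts and turns the commanded pose from where the row before left it, along the tool's axes as they then stand; what a row does not reach is not made up. A row lasts 1/10 s, in which the tool goes at most 50 mm and 8.59 degrees, less where a joint would pass 70% of its speed; a pose out of reach is approached as far as the arm can. A call is refused whole if a number of a shift passes 5 or a number of a turn 8.59, either way. A call with a gripper value outside its range is refused whole. "jaw" is the closure, from -1 (fully open) to 1 (shut), set as the call begins (left out, the last holds). The fingers move at their own pace and stop on an object; "force" is the grip in N (left out, the last holds). Time passes only in rows, so rows that do not move let the fingers close. It gives the time, the measured TCP pose, the force, the opening and the grip force at its end, in the units of the state.
- get_obs(): the state, without advancing time (a new reading comes with each control period).
- read_camera(name): name is "scene" or "top" or "wrist"; returns a dict with "img" (480x640x3 uint8, blue, green, red), "z_map" (480x640 float32, m along the optical axis (not along the pixel's ray), 0 where there is no reading), "K" (3x3 intrinsics, pixels), "dist_coeffs" ([k1, k2, p1, p2, k3] as OpenCV has them; the pictures are not rectified), "pose" (4x4, takes a point from camera to world coordinates). Camera axes: x right, y down, z forward; pixel columns grow to the right and rows downward; lengths in m; the calibration is good to about 2 mm. A picture is of the moment at which its call begins.
- sign_off(): hands the job in; it is judged then, once.
Trained networks look in a picture, given as the dict that the camera call returned (one of the last four; its "shot" number tells which), for a name from the list of things; names that differ only in an ending like _2 or _b are one class to them, and where a whole thing is asked for, a point or a joint stands for the part that bears it (a point fixed in the world has none). Each returns a list of dicts, best first, with "p" (0 to 1); they miss things now and then, are a little off and sometimes report something else, mostly with a low value. They report only what shows in the picture. A call takes as long as a camera call. They do not tell look-alikes from the thing itself.
- trace(picture, label): "mask" (480x640 bool, what is visible of it) and "bbox" ([left, top, right, bottom] in pixels, round what is visible of it).
The state is a dict: "t": time; "joints": joint angles; "joint_vel": joint speeds; "effort": joint torques, N m; "tool_pos": TCP position; "orientation": TCP orientation; "wrist_force": force on the tool from outside, world axes, zero at the start; "ft_torque": the same for the moment, N m; "opening": finger opening in m; "gripper_force": force on a finger pad.
Only numpy, scipy, OpenCV 4.12 (cv2) and the standard library are available. Lean on these libraries where they do the work, as an engineer would, in place of code of your own. Each camera call takes 0.05 s, during which the arm holds its last target. There are 200 camera calls.

TASK

Three pipe fittings hang on pegs with turned-up ends. Take the tee (the one with a side branch hanging down) up and off its peg, carry it over and lower it gently into both notches of the V-cradle, its branch hanging straight down between the two uprights; let go only once it is down. Do not drop it, leave the other two fittings hanging, and do not disturb the other goods on the bench.

Things in the scene. Friction and masses are not known exactly. Their poses are not given: they have to be found in the camera images.
- tee: White plastic pipe tee, 0.1-0.2 kg. Run: plain open tube 96 mm long, outer diameter 48, bore 40, along x. One branch, diameter 48, points along -z (down) from mid-run and ends 60 mm below the run's axis. Origin on the run's axis at mid-length. It hangs with the peg through the run, the top of the bore on the peg (run axis 15 mm below peg axis). Grip it from above across its diameter at mid-run.
- tee_stand: Fixed steel stand with the tee's peg. Origin on the bench under the peg's middle, z up. The round peg, diameter 10, runs along x, its axis 200 mm above the bench, from a 14 mm square post (centre x = +67 mm, top at 205 mm) to a turned-up end at x = -55 to -69 mm, open towards -x. Foot plate 80 mm wide, x -60 to +90, 8 mm thick.
- tee_stand_peg (a point): Point on the tee's peg: on its axis, 200 mm above the stand's origin. The peg's turned-up end tops out 20 mm above the peg axis, so the tee must be raised 16 to 30 mm from hanging (23 is the middle) to pass off it towards the stand's -x.
- coupling_stand: Fixed stand like tee_stand, same sizes, axes and origin; it carries the straight coupling.
- union_stand: Fixed stand like tee_stand, same sizes, axes and origin; it carries the union.
- coupling: White straight pipe coupling, plain short tube 60 mm long, outer diameter 48, inner 40, along x; origin at its centre. Hangs on its own peg; leave it there.
- union: White straight pipe union, tube 96 mm long, outer diameter 48, bore 40, with a grey nut of diameter 62 and length 32 round its middle; axis along x, origin at its centre. Hangs on its own peg; leave it there.
- cradle: Fixed V-cradle. Origin on the bench under its centre, z up. Foot plate 120 (x) x 90 (y) x 10 mm. Two uprights 12 mm thick, centred at x = -39 and +39 mm (66 mm free between), each with a 90 degree V-notch open to the top: V bottom 95 mm and arm tops 127 mm above the bench, arms out to y = +-38 mm. They carry a tube lying along x; either way round is right.
- cradle_seat (a point): Point midway between the two notches, 129 mm above the bench: where the tee's origin lies when the tee is seated. Axes as the cradle's.
- cement_can: Upright can, diameter 68, height 100 mm, bystander; origin under its centre.
- elbow: Grey pipe elbow lying on the bench, 48 mm thick, legs about 80 mm, bystander; origin at its underside.
- short_socket: Short white pipe socket standing on end, diameter 60, height 45 mm, bystander; origin under its centre.
- end_cap: Grey pipe end cap, diameter 56, height 36 mm, bystander; origin under its centre.
- wrench: Steel wrench lying flat on the bench, bystander; origin under its middle.
Mind the look-alikes: they are no part of the job. What is shaped like the tee_stand but purple or turquoise is not meant.

How it is judged:
By the outcome, as a careful person would: the job done as asked, in the order asked, and still so for the second after the job is handed in, with the robot touching nothing.
It also fails if it takes over 48 s, if anything falls off the work surface, if the arm or the gripper's body presses on something with over 40 N, if the wrist force passes 120 N, or if a joint passes its speed limit or range.

## Working session

There is one attempt and no reset: what is moved stays moved. The work goes in short steps, Python scripts to look and compute and a tool call to move; the robot and the scene stay as the last step left them, time stands still between calls to the robot, and variables do not carry over. Pictures are saved under pics/ and viewed, at most 10 in all, crops included, and the job is handed in when it is done.

Besides the shell and the picture viewer there is one more tool, called after "Request:" as a command line: name --argument value ..., lists and objects as JSON in quotes. carry_out: Moves the arm, as the interface text tells. Its arguments: {"type":"object","properties":{"targets":{"type":"array"},"jaw":{"type":"number"},"force":{"type":"number"}},"required":["targets"]}

```bash
mkdir -p pics; cat > h.py <<'E'
import numpy as np, cv2
from cell import get_obs, read_camera, sign_off, trace
def cloud(r, mask=None):
    m = r['z_map']>0
    if mask is not None: m &= mask
    v,u=np.nonzero(m); z=r['z_map'][v,u]
    p=cv2.undistortPoints(np.c_[u,v].astype(np.float32).reshape(-1,1,2),r['K'],r['dist_coeffs']).reshape(-1,2)
    P=np.c_[p*z[:,None],z]
    return P@r['pose'][:3,:3].T+r['pose'][:3,3], np.c_[u,v]
def proj(r,P):
    T=np.linalg.inv(r['pose']); 
    return cv2.projectPoints(np.array(P,float).reshape(-1,3),cv2.Rodrigues(T[:3,:3])[0],T[:3,3],r['K'],r['dist_coeffs'])[0].reshape(-1,2)
E
python3 - <<'E'
from h import *
for n in ("scene","top"):
    r=read_camera(n); im=r['img'].copy()
    print(n,r['pose'][:3,3].round(3))
    for l in ("tee","tee_stand","coupling","union","cradle"):
        for d in trace(r,l)[:3]:
            P,_=cloud(r,d['mask']); print(l,round(d['p'],2),d['bbox'],np.median(P,0).round(3),P.min(0).round(3),P.max(0).round(3))
    cv2.imwrite(f'pics/{n}0.png',im)
o=get_obs();print(o['t'],o['orientation'].round(3) if hasattr(o['orientation'],'round') else o['orientation'])
E
```

```text
scene [ 0.877 -0.922  1.268]
tee_stand 0.88 [199.5, 218.9, 263.3, 314.2] [ 0.246 -0.364  0.009] [ 0.019 -0.41  -0.006] [ 0.319 -0.209  0.226]
tee_stand 0.88 [440.1, 140.8, 501.2, 223.9] [0.67  0.238 0.01 ] [ 0.509  0.058 -0.009] [0.735 0.481 0.223]
tee_stand 0.83 [150.6, 329.8, 231.0, 428.2] [ 0.346 -0.651  0.01 ] [ 0.127 -0.698 -0.006] [ 0.413 -0.558  0.226]
coupling 0.64 [419.2, 177.0, 442.4, 205.2] [0.583 0.053 0.201] [ 0.488  0.037 -0.003] [0.614 0.239 0.216]
union 0.89 [383.4, 223.6, 421.7, 252.4] [ 0.594 -0.127  0.204] [ 0.52  -0.149 -0.002] [ 0.64  -0.009  0.22 ]
cradle 0.82 [388.8, 138.4, 433.2, 188.0] [0.452 0.253 0.014] [ 0.379  0.061 -0.005] [0.524 0.377 0.223]
top [ 0.238 -0.161  1.33 ]
tee 0.77 [346.0, 156.2, 369.3, 202.7] [ 0.564 -0.277  0.204] [ 0.515 -0.328 -0.008] [ 0.686 -0.253  0.214]
tee_stand 0.87 [369.4, 283.0, 399.6, 342.7] [ 0.25  -0.352  0.01 ] [ 0.16  -0.403  0.   ] [ 0.315 -0.318  0.222]
tee_stand 0.84 [151.7, 125.1, 194.8, 193.8] [0.66 0.24 0.01] [ 0.573  0.188 -0.003] [0.755 0.305 0.221]
tee_stand 0.76 [340.2, 150.2, 368.7, 218.4] [ 0.55  -0.264  0.009] [ 0.497 -0.321 -0.002] [ 0.702 -0.237  0.223]
coupling 0.78 [216.2, 161.7, 235.1, 190.3] [0.579 0.064 0.205] [0.551 0.042 0.163] [0.611 0.09  0.215]
union 0.7 [278.8, 151.5, 307.1, 193.7] [ 0.584 -0.11   0.207] [ 0.539 -0.142 -0.003] [ 0.709 -0.07   0.222]
cradle 0.92 [141.3, 210.8, 189.8, 255.0] [0.462 0.252 0.012] [ 0.401  0.207 -0.006] [0.535 0.327 0.13 ]
0.6 [[ 0.928  0.372  0.   ]
 [ 0.372 -0.928  0.   ]
 [ 0.     0.    -1.   ]]
```

View pics/scene0.png

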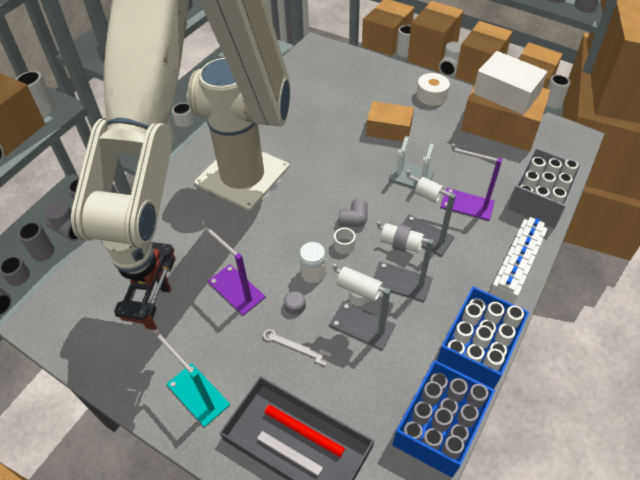

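View pics/top0.png

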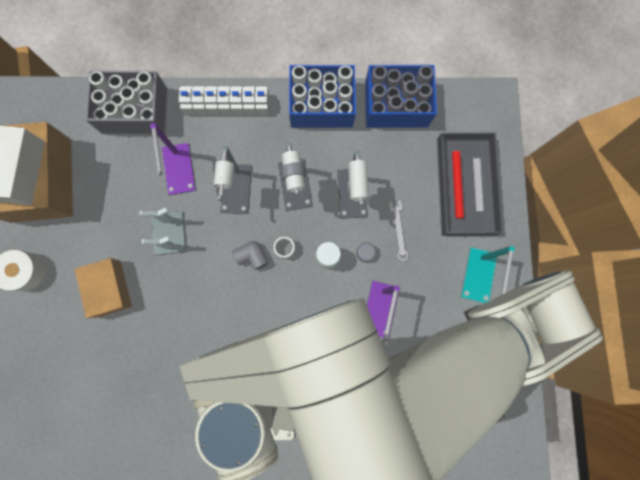

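The look-alikes for the tee are the tee, scene (360,285) / top (357,178), which has a branch below the run; the union (402,238) with its grey nut; and the short coupling (430,188). The purple and turquoise stands are empty decoys. I choose the tee and check it in a crop while fitting.

```bash
cat > fit.py <<'E'
from h import *
from scipy.optimize import least_squares
def fitcyl(P,R=0.024):
    c0=P.mean(0)
    def res(q):
        d=np.array([np.cos(q[0])*np.cos(q[3]),np.sin(q[0])*np.cos(q[3]),np.sin(q[3])]); w=P-[c0[0],q[1],q[2]]
        return np.linalg.norm(w-np.outer(w@d,d),axis=1)-R
    s=least_squares(res,[0,c0[1],c0[2]-.015,0],loss='soft_l1',f_scale=.002)
    return c0[0],s.x,np.abs(s.fun).mean()
E
python3 - <<'E'
from fit import *
A={n:read_camera(n) for n in("scene","top")}
for n,r in A.items():
    P,uv=cloud(r)
    m=(abs(P[:,0]-.57)<.1)&(abs(P[:,1]+.28)<.08)&(P[:,2]>.17)&(P[:,2]<.2145)
    m2=m&(P[:,0]>.53)&(P[:,0]<.6)
    Q=P[m2]; print(n,m.sum(),P[m].min(0).round(3),P[m].max(0).round(3)); x0,q,e=fitcyl(Q); print('cyl',x0,q.round(4),e, 'xrange z>.19',np.percentile(P[m&(P[:,2]>.195)][:,0],[1,5,50,95,99]).round(4))
    # cradle
    m=(abs(P[:,0]-.46)<.1)&(abs(P[:,1]-.25)<.08)&(P[:,2]>.085)&(P[:,2]<.14)
    Q=P[m]; print('cradle pts',len(Q),Q.min(0).round(3),Q.max(0).round(3))
    for s in (Q[:,0]<.46,Q[:,0]>=.46):
        t=Q[s]; print('  upright',len(t),np.median(t,0).round(4),t.min(0).round(3),t.max(0).round(3), 'top pts y',t[t[:,2]>.12].round(3).tolist()[:12])
    m=(abs(P[:,0]-.46)<.1)&(abs(P[:,1]-.25)<.08)&(P[:,2]>.006)&(P[:,2]<.016)
    print('foot',cv2.minAreaRect(P[m][:,:2].astype(np.float32)),m.sum())
r=A['scene'];a=cv2.resize(r['img'][230:350,310:410],None,fx=4,fy=4)
b=cv2.resize(A['top']['img'][140:260,120:220],None,fx=4,fy=4)
cv2.imwrite('pics/c.png',np.hstack([a,b]))
E
```

```text
scene 1037 [ 0.499 -0.308  0.17 ] [ 0.639 -0.255  0.214]
cyl 0.5652859423437641 [ 0.047  -0.2804  0.185   0.0041] 0.0015866046576941829 xrange z>.19 [0.5052 0.5186 0.5705 0.6281 0.6378]
cradle pts 204 [0.413 0.211 0.085] [0.51  0.296 0.131]
  upright 103 [0.4224 0.2596 0.1096] [0.413 0.211 0.085] [0.432 0.29  0.128] top pts y [[0.413, 0.284, 0.126], [0.416, 0.278, 0.128], [0.418, 0.281, 0.126], [0.419, 0.285, 0.123], [0.421, 0.288, 0.122], [0.413, 0.279, 0.121], [0.419, 0.279, 0.124], [0.42, 0.284, 0.121], [0.423, 0.284, 0.122], [0.414, 0.276, 0.12], [0.421, 0.275, 0.125], [0.423, 0.278, 0.123]]
  upright 101 [0.5    0.2712 0.1097] [0.492 0.222 0.086] [0.51  0.296 0.131] top pts y [[0.492, 0.29, 0.13], [0.492, 0.291, 0.124], [0.493, 0.296, 0.121], [0.499, 0.287, 0.131], [0.501, 0.291, 0.129], [0.492, 0.292, 0.12], [0.496, 0.29, 0.124], [0.499, 0.291, 0.124], [0.5, 0.295, 0.122], [0.492, 0.284, 0.122], [0.497, 0.288, 0.121], [0.499, 0.29, 0.121]]
foot ((0.450806587934494, 0.2486901581287384), (0.17914602160453796, 0.15638798475265503), 0.4367423951625824) 532
top 778 [ 0.5   -0.304  0
[... 351 characters left out ...]
3, 0.221, 0.12], [0.429, 0.227, 0.124], [0.429, 0.225, 0.124], [0.429, 0.221, 0.128], [0.429, 0.219, 0.126], [0.427, 0.231, 0.12], [0.426, 0.227, 0.125], [0.426, 0.223, 0.128], [0.426, 0.221, 0.128], [0.427, 0.22, 0.122]]
  upright 144 [0.4977 0.2687 0.1116] [0.49  0.228 0.087] [0.508 0.299 0.13 ] top pts y [[0.508, 0.236, 0.125], [0.507, 0.232, 0.13], [0.508, 0.231, 0.124], [0.508, 0.229, 0.123], [0.505, 0.239, 0.123], [0.506, 0.237, 0.121], [0.504, 0.232, 0.128], [0.504, 0.23, 0.128], [0.505, 0.228, 0.126], [0.503, 0.239, 0.122], [0.502, 0.235, 0.128], [0.503, 0.234, 0.123]]
foot ((0.4601775109767914, 0.25107261538505554), (0.1975526213645935, 0.15780334174633026), 1.4252487421035767) 1020
```

View pics/c.png

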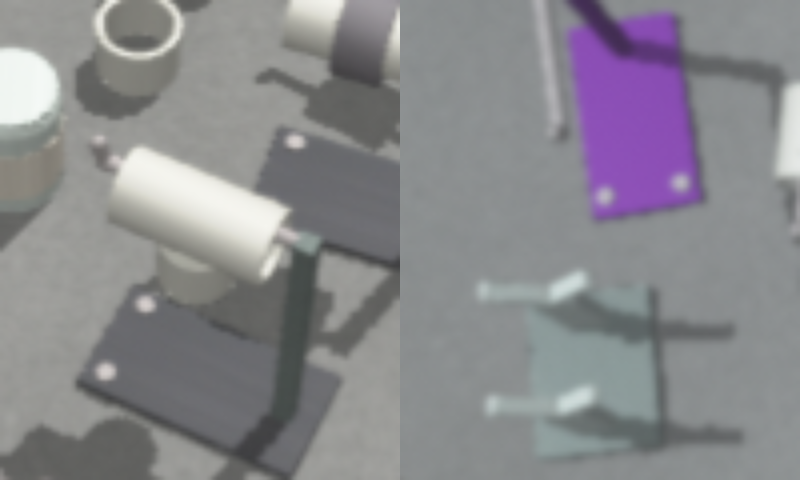

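The left crop shows the tee's white run on its peg with the branch stub below it at about crop (195,270), so the choice holds. The right crop shows the cradle's two uprights, stacked along world x. Moving above the tee.

Request:
carry_out --targets '[0,0,-4,0,0,0,0,0,-4,0,0,0,3.5,-1.3,-2,0,0,0,3.5,-1.3,-2,0,0,0,3.5,-1.3,-2,0,0,0]' --jaw -1

```text
t: 1.2
tool_pos: [0.3158, -0.5041, 0.3807]
orientation: [[0.929, 0.371, 0.0], [0.371, -0.929, -0.0], [0.0, 0.0, -1.0]]
wrist_force: [0.8, -0.4, -0.0]
opening: 0.0878
gripper_force: 0.0
```

Request:
carry_out --targets '[3.5,-1.3,0,0,0,0,3.5,-1.3,0,0,0,0,3.5,-1.3,0,0,0,0,3.5,-1.3,0,0,0,0,3.5,-1.3,0,0,0,0]'

```text
t: 1.7
tool_pos: [0.4545, -0.3784, 0.3799]
orientation: [[0.928, 0.372, 0.0], [0.372, -0.928, -0.0], [0.0, 0.0, -1.0]]
wrist_force: [-0.1, -0.7, 0.4]
opening: 0.0876
gripper_force: 0.0
```

Request:
carry_out --targets '[3.5,-1.3,0,0,0,0,3.5,-1.3,0,0,0,0,0,0,0,0,0,6.4,0,0,0,0,0,6.4,0,0,0,0,0,6.3]'

```text
t: 2.2
tool_pos: [0.5092, -0.3289, 0.3796]
orientation: [[0.999, 0.044, -0.0], [0.044, -0.999, 0.0], [-0.0, -0.0, -1.0]]
wrist_force: [0.2, 0.4, 0.2]
opening: 0.0876
gripper_force: 0.0
```

```bash
python3 - <<'E'
from fit import *
o=get_obs();print(o['t'],np.round(o['tool_pos'],4),np.round(o['orientation'],3).tolist(),np.round(o['wrist_force'],2))
r=read_camera('wrist');P,uv=cloud(r)
m=(abs(P[:,0]-.57)<.12)&(abs(P[:,1]+.28)<.05)&(P[:,2]>.17)&(P[:,2]<.2145)
m2=m&(P[:,0]>.53)&(P[:,0]<.6)
print(m.sum(),r['pose'][:3,3].round(3)); x0,q,e=fitcyl(P[m2]);print(x0,q.round(4),e)
d=np.array([np.cos(q[0]),np.sin(q[0])]);w=P[m]
off=-(w[:,0]-x0)*d[1]+(w[:,1]-q[1])*d[0]
s=(abs(off)>.010)&(abs(off)<.02);x=np.sort(w[s][:,0]);print('ends x',x[[0,5,20,-20,-5,-1]].round(4),s.sum())
for d in trace(r,'tee')[:2]:print(d['p'],d['bbox'])
cv2.imwrite('pics/w1.png',r['img'])
E
```

```text
2.2 [ 0.5092 -0.3289  0.3796] [[0.999, 0.044, -0.0], [0.044, -0.999, 0.0], [-0.0, -0.0, -1.0]] [0.23 0.42 0.19]
7798 [ 0.582 -0.326  0.525]
0.5657649002991996 [ 0.0522 -0.2805  0.1846 -0.0039] 0.0004797480145859357
ends x [0.5149 0.5156 0.5167 0.6117 0.6126 0.6131] 2887
0.75 [232.0, 91.5, 297.1, 216.9]
```

View pics/w1.png

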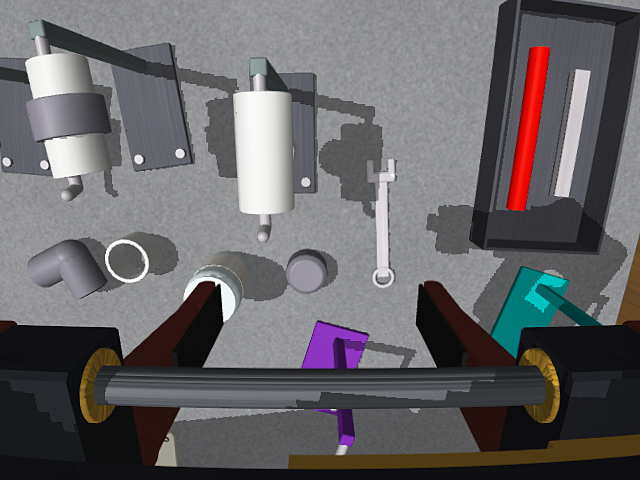

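The wrist view shows the tee run at about (265,150) with the peg end at (263,237). It agrees with the fits: axis at (0.564, -0.2806, 0.1846), yaw about 0.05.

Request:
carry_out --targets '[3,-2.3,0,0,0,0,2.7,-2.3,0,0,0,-0.4,0,0,4,0,0,0,0,0,4,0,0,0,0,0,0,0,0,0]'

```text
t: 2.8
tool_pos: [0.5609, -0.2791, 0.2942]
orientation: [[0.998, 0.057, -0.009], [0.058, -0.998, 0.005], [-0.009, -0.005, -1.0]]
wrist_force: [-0.7, 0.1, -0.3]
opening: 0.0878
gripper_force: 0.0
```

Request:
carry_out --targets '[0,0,4,0,0,0,0,0,3,0,0,0,0,0,3,0,0,0,0,0,1.7,0,0,0,0,0,0,0,0,0]'

```text
t: 3.3
tool_pos: [0.563, -0.2809, 0.1819]
orientation: [[0.998, 0.055, -0.002], [0.055, -0.998, 0.001], [-0.002, -0.001, -1.0]]
wrist_force: [0.7, -0.0, 0.3]
opening: 0.088
gripper_force: 0.0
```

Request:
carry_out --targets '[0,0,0,0,0,0,0,0,0,0,0,0,0,0,0,0,0,0,0,0,0,0,0,0,0,0,0,0,0,0]' --jaw 1 --force 20

```text
t: 3.8
tool_pos: [0.5639, -0.2809, 0.1833]
orientation: [[0.999, 0.055, 0.001], [0.055, -0.999, -0.0], [0.001, 0.0, -1.0]]
wrist_force: [0.5, -0.1, 0.4]
opening: 0.0513
gripper_force: 0.0
```

Request:
carry_out --targets '[0,0,0,0,0,0,0,0,0,0,0,0,0,0,0,0,0,0,0,0,0,0,0,0]'

```text
t: 4.2
tool_pos: [0.5638, -0.2808, 0.1831]
orientation: [[0.999, 0.054, 0.0], [0.054, -0.999, -0.0], [0.0, 0.0, -1.0]]
wrist_force: [-0.9, -0.1, 5.8]
opening: 0.048
gripper_force: 20.0
```

Request:
carry_out --targets '[0,0,-0.5,0,0,0,0,0,-0.5,0,0,0,0,0,-0.6,0,0,0,0,0,-0.7,0,0,0,0,0,0,0,0,0]'

```text
t: 4.7
tool_pos: [0.5643, -0.2811, 0.207]
orientation: [[0.999, 0.054, 0.002], [0.054, -0.999, -0.001], [0.002, 0.001, -1.0]]
wrist_force: [0.2, -0.6, -1.1]
opening: 0.0481
gripper_force: 20.0
```

```bash
cat > tee.py <<'E'
from fit import *
def look(names=('scene','wrist')):
    o=get_obs();p=np.array(o['tool_pos']);R=np.array(o['orientation']);print(o['t'],p.round(4),np.round(o['wrist_force'],1))
    for n in names:
        r=read_camera(n);P,uv=cloud(r);L=(P-p)@R  # tool frame
        white=r['img'][uv[:,1],uv[:,0]].min(1)>110
        m=white&(abs(L[:,0])<.05)&(abs(L[:,0])>.016)&(abs(L[:,1])<.03)&(L[:,2]>-.028)&(L[:,2]<.012)
        Q=L[m]
        if len(Q)<60: print(n,'few',len(Q));continue
        x0,q,e=fitcyl(Q*[1,-1,-1]);
        # axis at tool x=0
        print(n,len(Q),'yaw',q[0].round(3),'y',(-q[1]+x0*np.tan(q[0])).round(4),'z',(-(q[2]-x0*np.tan(q[3]))).round(4),'pitch',q[3].round(3),'e',round(e,4),'x',np.percentile(Q[:,0],[0,100]).round(3))
    return r
E
python3 -c "
from tee import *
look()"
```

```text
4.7 [ 0.5643 -0.2811  0.207 ] [ 0.2 -0.6 -1.1]
scene 312 yaw -0.042 y -0.0005 z -0.0005 pitch 0.039 e 0.002 x [0.016 0.05 ]
wrist 17077 yaw -0.002 y 0.0004 z -0.0009 pitch 0.001 e 0.001 x [-0.048  0.05 ]
```

Request:
carry_out --targets '[-1.5,0,0,0,0,0,-2.5,0,0,0,0,0,-2.5,0,0,0,0,0,-2.5,0,0,0,0,0,-2.5,0,0,0,0,0]'

```text
t: 5.3
tool_pos: [0.4477, -0.2869, 0.2054]
orientation: [[0.999, 0.055, -0.0], [0.055, -0.999, 0.0], [-0.0, -0.0, -1.0]]
wrist_force: [0.8, 0.1, -1.4]
opening: 0.0482
gripper_force: 20.0
```

Request:
carry_out --targets '[-2,0,0,0,0,0,-1,0,0,0,0,0,0,0,-2.5,0,0,0,0,0,-3,0,0,0,0,0,-3,0,0,0]'

```text
t: 5.8
tool_pos: [0.4189, -0.2886, 0.2915]
orientation: [[0.999, 0.054, -0.0], [0.054, -0.999, 0.0], [-0.0, -0.0, -1.0]]
wrist_force: [0.7, 0.1, -0.6]
opening: 0.0481
gripper_force: 20.0
```

Request:
carry_out --targets '[0,0,-2,0,0,0,0,-2,0,0,0,0,0,-3,0,0,0,0,0,-3,0,0,0,0,0,-3,0,0,0,0]'

```text
t: 6.3
tool_pos: [0.413, -0.1778, 0.3107]
orientation: [[0.999, 0.054, 0.0], [0.054, -0.999, -0.0], [0.0, 0.0, -1.0]]
wrist_force: [0.2, 0.7, -1.2]
opening: 0.0488
gripper_force: 20.0
```

Request:
carry_out --targets '[0.2,-3.5,0,0,0,0,0.2,-3.5,0,0,0,0,0.2,-3.5,0,0,0,0,0.2,-3.5,0,0,0,0,0.2,-3.5,0,0,0,0]'

```text
t: 6.8
tool_pos: [0.4135, -0.002, 0.3109]
orientation: [[0.999, 0.054, 0.001], [0.054, -0.999, 0.0], [0.001, -0.0, -1.0]]
wrist_force: [-0.3, -0.2, 0.7]
opening: 0.0482
gripper_force: 20.0
```

Request:
carry_out --targets '[0,-3.5,0,0,0,0,0,-3,0,0,0,0,0,-3,0,0,0,0,0,-2.5,0,0,0,0,0,0,0,0,0,0]'

```text
t: 7.3
tool_pos: [0.407, 0.1186, 0.3108]
orientation: [[0.998, 0.058, 0.0], [0.058, -0.998, 0.001], [0.0, -0.001, -1.0]]
wrist_force: [-1.0, -0.1, -1.4]
opening: 0.0481
gripper_force: 20.0
```

```bash
cat > cr.py <<'E'
from tee import *
from scipy.optimize import least_squares
r=look(('wrist',))
cv2.imwrite('pics/w2.png',r['img'])
S={'wrist':r,'scene':read_camera('scene'),'top':read_camera('top')}
for n,r in S.items():
    P,uv=cloud(r)
    m=(abs(P[:,0]-.461)<.06)&(abs(P[:,1]-.259)<.055)&(P[:,2]>.098)&(P[:,2]<.135)
    Q=P[m]
    # V surfaces: points within notch: z = .095+|v| (+-), v lateral; upright planes bound |u|-39<6
    def f(q):
        c,s=np.cos(q[2]),np.sin(q[2]);x=Q[:,0]-q[0];y=Q[:,1]-q[1]
        u=c*x+s*y;v=-s*x+c*y
        a=np.maximum(abs(abs(u)-.039)-.006,0)
        b=np.maximum(Q[:,2]-q[3]-abs(v),0)*.7
        c_=np.maximum(abs(v)-.038,0)
        # penalise being deep inside: distance to nearest surface
        ins=np.minimum.reduce([.006-np.minimum(abs(abs(u)-.039),.006),np.maximum(q[3]+abs(v)-Q[:,2],0)*.7,np.maximum(.038-abs(v),0),np.maximum(.127-Q[:,2],0)])
        return np.r_[np.hypot(np.hypot(a,b),c_),ins]
    best=least_squares(f,[.461,.259,.1,.095],loss='soft_l1',f_scale=.002,diff_step=1e-4)
    print(n,len(Q),best.x.round(4),np.abs(best.fun).mean().round(5),'zmax',np.percentile(Q[:,2],[95,99]).round(4))
E
python3 cr.py
```

```text
7.3 [0.407  0.1186 0.3108] [-1.  -0.1 -1.4]
wrist 16485 yaw -0.001 y 0.0005 z -0.0015 pitch -0.0 e 0.0005 x [-0.048  0.048]
wrist 2312 [0.4591 0.2579 0.1195 0.0948] 0.00031 zmax [0.1256 0.1266]
scene 157 [0.4611 0.2555 0.1393 0.0976] 0.00092 zmax [0.1274 0.129 ]
top 7 [0.4592 0.2804 0.1161 0.1211] 0.00014 zmax [0.1206 0.1207]
```

View pics/w2.png

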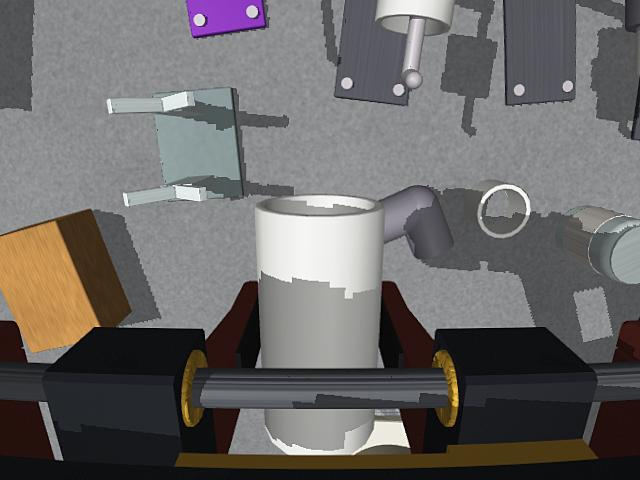

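The wrist picture shows the tee straight in the grip and the cradle's uprights at about (150,103) and (165,193). The fit gives the seat at (0.459, 0.258), yaw 0.12, V bottom 0.095. Moving over it.

Request:
carry_out --targets '[0,0,0,0,0,-3.7,2.3,-4.4,0,0,0,0,2.3,-4.4,0,0,0,0,2.2,-4.4,0,0,0,0,0,0,0,0,0,0]'

```text
t: 7.95
tool_pos: [0.4611, 0.2586, 0.3106]
orientation: [[0.993, 0.12, 0.002], [0.12, -0.993, 0.002], [0.002, -0.001, -1.0]]
wrist_force: [-0.9, -0.4, -1.5]
opening: 0.048
gripper_force: 20.0
```

Request:
carry_out --targets '[0,0,2,0,0,0,0,0,3,0,0,0,0,0,3,0,0,0,0,0,3,0,0,0,0,0,0,0,0,0]'

```text
t: 8.45
tool_pos: [0.4566, 0.2526, 0.1973]
orientation: [[0.993, 0.117, -0.007], [0.117, -0.993, -0.004], [-0.007, 0.003, -1.0]]
wrist_force: [-0.5, -1.1, -1.7]
opening: 0.0485
gripper_force: 20.0
```

```bash
python3 cr.py; python3 - <<'E'
from h import *
o=get_obs();print(np.round(o['tool_pos'],4),np.round(o['orientation'],4).tolist())
r=read_camera('scene');cv2.imwrite('pics/s3.png',cv2.resize(r['img'][90:210,340:500],None,fx=4,fy=4))
E
```

```text
8.45 [0.4566 0.2526 0.1973] [-0.5 -1.1 -1.7]
wrist 16520 yaw -0.0 y 0.0004 z -0.0015 pitch -0.0 e 0.0005 x [-0.048  0.048]
wrist 2572 [0.4589 0.2579 0.1169 0.0949] 0.00026 zmax [0.1258 0.1267]
scene 154 [0.461  0.2527 0.1548 0.096 ] 0.00085 zmax [0.1265 0.1294]
top 120 [0.4618 0.2586 0.0974 0.097 ] 0.00059 zmax [0.1284 0.1291]
[0.4596 0.2549 0.2019] [[0.9931, 0.1176, 0.0011], [0.1176, -0.9931, 0.0005], [0.0012, -0.0003, -1.0]]
```

View pics/s3.png

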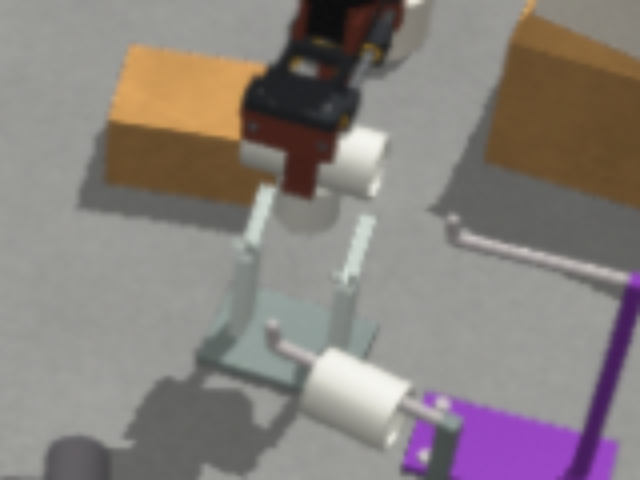

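Request:
carry_out --targets '[0,0,0,0,0,0,0,0,0,0,0,0]'

```text
t: 8.85
tool_pos: [0.4593, 0.2557, 0.202]
orientation: [[0.993, 0.119, 0.002], [0.119, -0.993, 0.001], [0.002, -0.001, -1.0]]
wrist_force: [-0.6, -0.6, -1.7]
opening: 0.0481
gripper_force: 20.0
```

Request:
carry_out --targets '[0,-0.25,1.5,0,0,0,0,0,2,0,0,0,0,0,1.7,0,0,0,0,0,1,0,0,0,0,0,0,0,0,0]'

```text
t: 9.35
tool_pos: [0.4579, 0.2577, 0.1379]
orientation: [[0.993, 0.119, -0.002], [0.119, -0.993, -0.001], [-0.002, 0.001, -1.0]]
wrist_force: [-0.1, 0.4, -0.5]
opening: 0.0481
gripper_force: 20.0
```

Request:
carry_out --targets '[0,0,0.2,0,0,0,0,0,0.2,0,0,0,0,0,0.2,0,0,0,0,0,0.2,0,0,0,0,0,0,0,0,0]'

```text
t: 9.85
tool_pos: [0.4583, 0.2579, 0.1306]
orientation: [[0.993, 0.119, -0.0], [0.119, -0.993, -0.0], [-0.0, 0.0, -1.0]]
wrist_force: [-0.1, 0.0, -1.5]
opening: 0.0486
gripper_force: 20.0
```

Request:
carry_out --targets '[0,0,0.1,0,0,0,0,0,0.1,0,0,0,0,0,0,0,0,0]'

```text
t: 10.15
tool_pos: [0.4584, 0.2579, 0.1286]
orientation: [[0.993, 0.119, -0.0], [0.119, -0.993, -0.0], [-0.0, 0.0, -1.0]]
wrist_force: [0.5, -0.0, -1.2]
opening: 0.0481
gripper_force: 20.0
```

Request:
carry_out --targets '[0,0,0.1,0,0,0,0,0,0,0,0,0]'

```text
t: 10.35
tool_pos: [0.4585, 0.258, 0.1277]
orientation: [[0.993, 0.119, 0.0], [0.119, -0.993, 0.0], [0.0, -0.0, -1.0]]
wrist_force: [-0.8, 0.3, 0.7]
opening: 0.0481
gripper_force: 20.0
```

Request:
carry_out --targets '[0,0,0.05,0,0,0,0,0,0,0,0,0]'

```text
t: 10.55
tool_pos: [0.4586, 0.2581, 0.1275]
orientation: [[0.993, 0.119, 0.0], [0.119, -0.993, 0.0], [0.0, -0.0, -1.0]]
wrist_force: [-1.6, 0.5, 2.5]
opening: 0.0483
gripper_force: 20.0
```

Request:
carry_out --targets '[0,0,0.05,0,0,0,0,0,0,0,0,0]'

```text
t: 10.75
tool_pos: [0.4586, 0.2582, 0.1273]
orientation: [[0.993, 0.119, 0.001], [0.119, -0.993, 0.001], [0.001, -0.0, -1.0]]
wrist_force: [-2.2, 1.1, 6.2]
opening: 0.0481
gripper_force: 20.0
```

The tee is down: contact came at the predicted height. Letting go.

Request:
carry_out --targets '[0,0,0,0,0,0,0,0,0,0,0,0,0,0,0,0,0,0,0,0,0,0,0,0,0,0,0,0,0,0]' --jaw -1

```text
t: 11.25
tool_pos: [0.4583, 0.2578, 0.1265]
orientation: [[0.993, 0.119, -0.0], [0.119, -0.993, -0.0], [-0.0, 0.0, -1.0]]
wrist_force: [1.0, 0.6, -1.0]
opening: 0.0848
gripper_force: 0.0
```

Request:
carry_out --targets '[0,0,0,0,0,0,0,0,0,0,0,0,0,0,0,0,0,0,0,0,0,0,0,0,0,0,0,0,0,0]'

```text
t: 11.75
tool_pos: [0.4584, 0.2579, 0.1267]
orientation: [[0.993, 0.119, 0.0], [0.119, -0.993, 0.0], [0.0, -0.0, -1.0]]
wrist_force: [-0.3, 0.2, -1.1]
opening: 0.088
gripper_force: 0.0
```

Request:
carry_out --targets '[0,0,-1,0,0,0,0,0,-2,0,0,0,0,0,-3,0,0,0,0,0,-4,0,0,0,0,0,-4,0,0,0]'

```text
t: 12.25
tool_pos: [0.458, 0.2577, 0.2686]
orientation: [[0.993, 0.119, -0.0], [0.119, -0.993, -0.0], [-0.0, 0.0, -1.0]]
wrist_force: [0.7, 0.3, 0.1]
opening: 0.0882
gripper_force: 0.0
```

Request:
carry_out --targets '[-3,0,-2,0,0,0,-3,0,0,0,0,0,0,0,0,0,0,0]'

```text
t: 12.55
tool_pos: [0.3962, 0.2502, 0.288]
orientation: [[0.993, 0.12, 0.0], [0.12, -0.993, 0.0], [0.0, -0.0, -1.0]]
wrist_force: [0.2, -0.5, -0.7]
opening: 0.0876
gripper_force: 0.0
```

```bash
python3 - <<'E'
from fit import *
r=read_camera('wrist');s=read_camera('scene')
P,uv=cloud(r)
m=(abs(P[:,0]-.459)<.03)&(abs(P[:,1]-.258)<.03)&(P[:,2]>.12)&(P[:,2]<.17)
x0,q,e=fitcyl(P[m]);print(m.sum(),x0,q.round(4),e)
a=cv2.resize(s['img'][90:210,340:450],(440,480),interpolation=2);b=cv2.resize(r['img'],None,fx=.55,fy=.55)
c=np.zeros((480,800,3),np.uint8);c[:,:440]=a;c[:264,440:792]=b;cv2.imwrite('pics/e.png',c)
E
```

```text
5512 0.4597180984626597 [ 1.206e-01  2.577e-01  1.289e-01 -1.000e-04] 0.00047198909791484585
```

View pics/e.png

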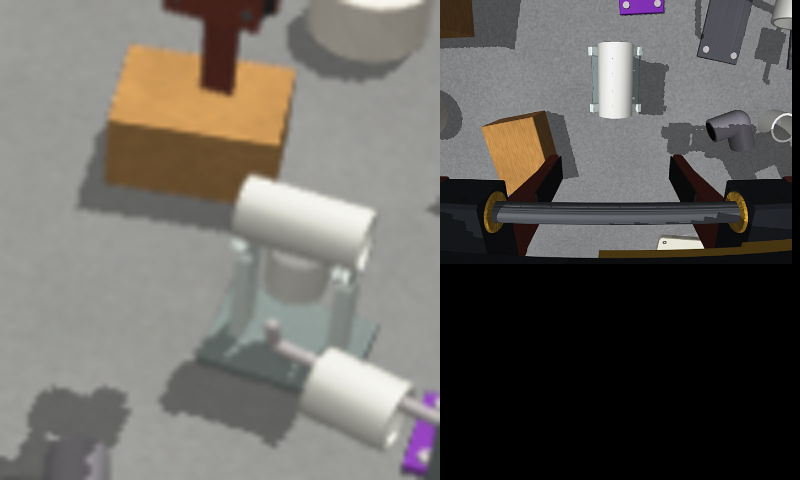

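The tee lies in both notches at about crop (305,220), with its branch down between the uprights. Its axis height measures 0.1289, and the gripper is clear.

```bash
python3 -c "
from cell import sign_off
print(sign_off())"
```

```text
the job is handed in; nothing more can be done
None
```

The tee is seated in both notches of the V-cradle with its branch hanging straight down between the uprights, the other goods were not touched, and the job is handed in after about 13 s of robot time.

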